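# Clamp the foil carton to the worktop

## Task

Slide the green foil carton lengthwise under the blue hold-down clamp on the worktop until its end touches the clamp's steel back plate, square and centred under the screw. Then wind the crank clockwise by its wooden knob until the pad meets the carton and snug it by feel, so that it grips at about 30 N without crushing the card, and let go. Push gently and leave the other things where they are.

Things in the scene. Friction and masses are not known exactly. Their poses are not given: they have to be found in the camera images.
- carton: green and yellow kitchen foil carton lying flat, loose, about 0.24 kg, a rigid box 48 wide (x) x 315 long (y) x 47 mm high (z). Origin: centre of its underside; y along its length. Its -y end faces the clamp at the start. It can be gripped across its 48 mm width from above.
- carton_end (a point): centre of the carton's end face at -y (157 mm from the carton's origin along its -y), 24 mm above the carton's underside.
- clamp: blue iron hold-down clamp fixed to the worktop (place, yaw vary). Origin on the worktop right under the screw's axis; z up; throat open to its +y: the carton goes in along the clamp's -y, its y along the clamp's y, its end at clamp x 0. Column at clamp y -51 to -83 mm, foot plate to y -129; arm 32 mm wide above, 101 to 139 mm high, out to the screw. Below the pad: bare worktop.
- screw_top (a point): point on the screw's axis at the top of the clamp's arm, 139 mm above the worktop, fixed to the clamp. Through it runs the upright screw with a round grey pad, 36 mm wide, at its foot; the pad does not turn. At the start the pad is 12 to 30 mm above the height of the carton's top; wear makes this differ by up to 4 mm either way at the same crank angle, so contact must be felt.
- press_point (a point): point on the screw's axis 47 mm above the worktop, fixed to the clamp: where the pad meets the carton's top. The pad is springy: after contact its force grows by 12 N per mm of screw travel (72 N per rad of crank; about 0.42 rad for 30 N). Good grip: 15 to 45 N; over 60 N the card is crushed. The force stays when the crank is let go.
- back_plate: fixed steel plate on the front of the clamp's column, 60 wide x 6 thick x 40 mm high, the stop for the carton's end. Origin: centre of its underside; the face that the carton touches is at clamp y = -45 mm (3 mm from the plate's origin along +y). Do not press the carton against it with more than 40 N.
- clamp_crank (a joint): crank angle, rad, grows clockwise seen from above, which lowers screw, crank and knob 6 mm per rad; starts at 0 to 1.6, limit 8. At angle a the knob is at clamp (50 cos a, -50 sin a) mm. Friction 0.30 N m (6 N at the knob) plus 0.006 N m per N of pad force (30 N: 3.6 N more at the knob); no slack; stays where left.
- knob (a point): centre of the upright wooden knob at the crank's end, 25 mm thick, 48 mm tall (24 mm above and below this point). It spins freely on its own upright pin, so it can be held at any yaw while led round a circle of 50 mm radius about the screw's axis. At crank angle 0 it is 218 mm above the worktop. The steel crank arm, 16 mm wide, lies just below it.
- timer: red and white kitchen timer, 65 mm wide, 53 mm high; bystander; origin: centre of its underside
- cinnamon_jar: spice jar with a dark lid, 44 mm wide, 96 mm high; bystander; origin: centre of its underside
- matchbox: small blue matchbox, 37x56x17 mm; bystander; origin: centre of its underside
- butter: butter packet, green and yellow, 73x102x37 mm; bystander; origin: centre of its underside
- tape: roll of masking tape, 96 mm wide, 25 mm high; bystander; origin: centre of its underside
- jug: white measuring jug, 108x162x140 mm; bystander; origin: centre of its underside
Things that resemble listed ones, but are neither listed nor needed, are in the scene too. There is more than one size of the clamp; the job needs the largest.

How it is judged:
By the outcome, as a careful person would: the job done as asked, in the order asked, and still so for the second after the job is handed in, with the robot touching nothing.
It also fails if it takes over 72 s, if anything falls off the work surface, if the arm or the gripper's body presses on something with over 40 N, if the wrist force passes 120 N, or if a joint passes its speed limit or range.

## Robot

A 7-joint arm with a two-finger parallel gripper is mounted at the origin on a cart in front of the work surface, level with it; the furniture and walls round the work are solid. World frame = base frame: x ahead of the robot, y to its left, z up, the work surface at z = 0. Lengths are in m, angles in rad, forces in N, time in s.
With the tool pointing down it reaches from about 0.425 to 0.825 m from the base axis. Payload 3.6 kg.
Tool frame: the origin (TCP) lies midway between the tips of the shut fingers; the grasp point (between the pads) lies 19 mm behind it; z points along the fingers, y is the line along which they close (so a half turn about z gives the same grasp; the last joint's range is limited). The gripper opens to 85 mm and grips with 20 to 120 N. Pads are 22 mm wide; open, the fingers measure 114 mm over their backs; the gripper's body (76 mm by 85 mm) begins 54 mm behind the grasp point. The pads swing forward as they close: fully open they stand 13 mm farther back than shut.
Start: joints at [-1.218, 0.615, -0.013, 1.423, 0.008, 1.103, -0.04], TCP at [0.241, 0.604, 0.231] pointing down, gripper open.
Joint ranges: [-3.12, 3.12], [-0.3, 2.06], [-1.34, 1.32], [0.26, 2.42], [-1.36, 4.5], [0.01, 1.98], [-2.84, 2.84]. Speed limits (rad/s): [2.79, 2.79, 3.14, 3.14, 3.14, 3.14, 3.14].

## Interface

Orientations are given as [roll, pitch, yaw] about the fixed x, y, z axes, in that order (R = Rz(yaw) Ry(pitch) Rx(roll)).
In Python, from workcell import sense, get_image, close_job, trace, place_of gives the robot as it stands.
- The arm moves only by the tool apply_moves, never from a script. Its argument "moves" is a list of rows, each a list of 3 entries, a list of its own where there are three numbers: the finger opening in mm, from 0 to 85.4, then the shift along the tool's x, y, z in mm, then the turn about the tool's z in rad. A call has exactly 8 rows; each row shifts and turns the commanded pose from where the row before left it, along the tool's axes as they then stand; what a row does not reach is not made up. A row lasts 1/8 s, in which the tool goes at most 62.5 mm and 10.7 degrees, less where a joint would pass 70% of its speed; a pose out of reach is approached as far as the arm can. A call with a gripper value outside its range is refused whole. The fingers move at their own pace and stop on an object; "squeeze" is the grip in N (left out, the last holds). Time passes only in rows, so rows that do not move let the fingers close, or fill a call up. It gives the time, the measured TCP pose, the force, the opening and the grip force at its end, in the units of the state.
- sense(): the state, without advancing time (a new reading comes with each control period).
- get_image(name): name is "side" or "top"; returns a dict with "frame" (384x512x3 uint8, red, green, blue), "intrinsics" (3x3 intrinsics, pixels), "R" (3x3) and "t" (3): a world point X has camera coordinates R X + t. Camera axes: x right, y down, z forward; pixel columns grow to the right and rows downward; lengths in m; the calibration is good to about 2 mm. A picture is of the moment at which its call begins. There is no depth.
- close_job(): hands the job in; it is judged then, once.
Trained networks look in the newest picture that a camera, given by its name, has taken for a name from the list of things; names that differ only in an ending like _2 or _b are one class to them, and where a whole thing is asked for, a point or a joint stands for the part that bears it (a point fixed in the world has none). Each returns a list of dicts, best first, with "p" (0 to 1); they miss things now and then, are a little off and sometimes report something else, mostly with a low value. They report only what shows in the picture. A call takes as long as a camera call. They do not tell look-alikes from the thing itself.
- trace(camera, query): "mask" (384x512 bool, what is visible of it) and "box" ([centre column, centre row, width, height] in pixels, round what is visible of it).
- place_of(camera, query): "uv" ([column, row] in pixels: a listed point, or the origin of a listed thing).
The state is a dict: "time": time; "joint_pos": joint angles; "qd": joint speeds; "joint_efforts": joint torques, N m; "eef_pos": TCP position; "tcp_rot": TCP orientation; "wrist_force": force on the tool from outside, world axes, zero at the start; "wrist_torque": the same for the moment, N m; "grip_width": finger opening in m; "grasp_force": force on a finger pad.
Only numpy, scipy, OpenCV 4.12 (cv2) and the standard library are available. Lean on these libraries where they do the work, as an engineer would, in place of code of your own. Each camera call takes 0.05 s, during which the arm holds its last target. There are 200 camera calls.

## Working session

There is one attempt and no reset: what is moved stays moved. The work goes in short steps, Python scripts to look and compute and a tool call to move; the robot and the scene stay as the last step left them, time stands still between calls to the robot, and variables do not carry over. Pictures are saved under pics/ and viewed, at most 10 in all, crops included, and the job is handed in when it is done.

Besides the shell and the picture viewer there is one more tool, called after "Call:" as a command line: name --argument value ..., lists and objects as JSON in quotes. apply_moves: Moves the arm, as the interface text tells. Its arguments: {"type":"object","properties":{"moves":{"type":"array"},"squeeze":{"type":"number"}},"required":["moves"]}

```bash
mkdir -p pics; ls; python3 - <<'E'
from workcell import sense,get_image,trace,place_of
import cv2,numpy as np
for c in("side","top"):
    g=get_image(c); cv2.imwrite(f"pics/{c}0.png",g["frame"][:,:,::-1])
    print(c,g["intrinsics"].round(1).tolist(),g["R"].round(4).tolist(),g["t"].round(4).tolist())
    for q in("carton","carton_end","clamp","screw_top","press_point","back_plate","knob","timer","cinnamon_jar","matchbox","butter","tape","jug"):
        print(q,[(np.round(d["uv"],1).tolist(),round(d["p"],2)) for d in place_of(c,q)][:4])
s=sense();print({k:np.round(v,3).tolist() for k,v in s.items()})
E
```

```text
pics
side [[367.3, 0.0, 257.5], [0.0, 367.3, 189.4], [0.0, 0.0, 1.0]] [[0.9127, -0.4086, 0.0104], [-0.1405, -0.3375, -0.9308], [0.3838, 0.848, -0.3654]] [-0.4752, 0.2577, 0.7485]
carton [([246.0, 237.3], 0.81)]
carton_end [([280.7, 251.5], 0.92)]
clamp [([206.4, 254.1], 0.91), ([298.5, 292.0], 0.63), ([217.4, 287.0], 0.62), ([316.0, 235.8], 0.54)]
screw_top [([302.8, 238.5], 0.84), ([207.6, 219.2], 0.79), ([213.5, 252.9], 0.68)]
press_point [([300.6, 272.7], 0.62), ([215.5, 277.8], 0.62), ([205.0, 241.7], 0.56)]
back_plate [([306.3, 304.0], 0.65), ([325.9, 213.4], 0.42)]
knob [([217.6, 201.8], 0.65), ([377.6, 279.5], 0.62), ([325.3, 212.1], 0.54), ([231.1, 227.3], 0.42)]
timer [([319.2, 239.5], 0.68)]
cinnamon_jar [([298.9, 209.2], 0.83)]
matchbox [([343.8, 253.5], 0.64)]
butter [([182.5, 195.8], 0.84), ([245.5, 235.3], 0.42)]
tape [([282.1, 209.1], 0.7), ([307.7, 306.5], 0.33)]
jug [([378.1, 281.4], 0.94)]
top [[389.7, 0.0, 260.4], [0.0, 389.7, 189.9], [0.0, 0.0, 1.0]] [[0.0141, -0.9999, -0.0], [-0.9898, -0.014, -0.142], [0.142, 0.002, -0.9899]] [0.1488, 0.5769, 1.4795]
carton [([26
[... 252 characters left out ...]
, ([323.0, 237.5], 0.61)]
back_plate [([346.9, 197.9], 0.55)]
knob [([282.7, 225.0], 0.52), ([363.1, 184.9], 0.39), ([325.9, 230.1], 0.37)]
timer [([286.9, 150.8], 0.69)]
cinnamon_jar []
matchbox [([313.1, 152.7], 0.58)]
butter [([162.1, 218.3], 0.84)]
tape [([229.1, 153.8], 0.73)]
jug [([346.5, 154.5], 0.58)]
{'time': 1.4, 'joint_pos': [-1.218, 0.615, -0.013, 1.423, 0.008, 1.103, -0.04], 'qd': [-0.001, 0.001, 0.001, -0.0, 0.0, 0.001, -0.0], 'joint_efforts': [0.0, -46.91, 0.259, -17.134, 0.01, 0.002, 0.0], 'eef_pos': [0.241, 0.604, 0.231], 'tcp_rot': [-3.142, -0.0, 2.762], 'wrist_force': [-0.486, 0.003, -0.617], 'wrist_torque': [-0.042, 0.008, 0.025], 'grasp_force': 0.0, 'grip_width': 0.085}
```

```bash
python3 - <<'E'
import cv2
a=cv2.imread("pics/top0.png")[110:290,130:400];cv2.imwrite("pics/topc.png",cv2.resize(a,None,fx=2.9,fy=2.9,interpolation=2))
a=cv2.imread("pics/side0.png")[160:330,150:410];cv2.imwrite("pics/sidec.png",cv2.resize(a,None,fx=3,fy=3,interpolation=2))
E
```

```text
(no output)
```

View pics/topc.png

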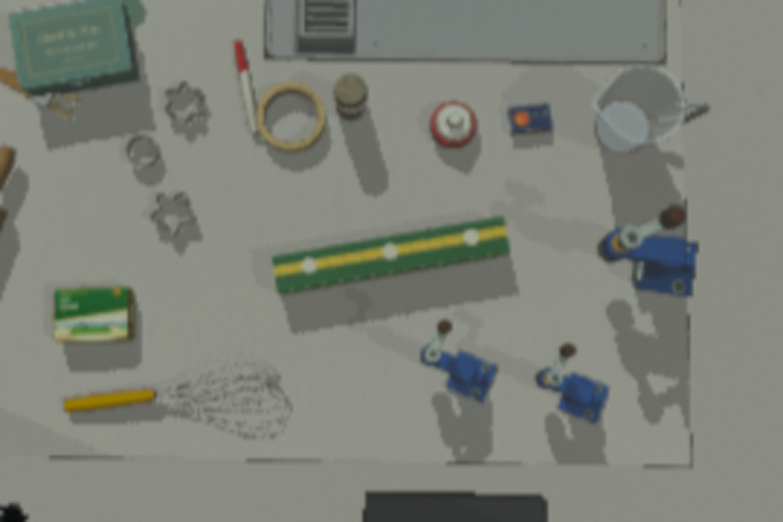

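View pics/sidec.png

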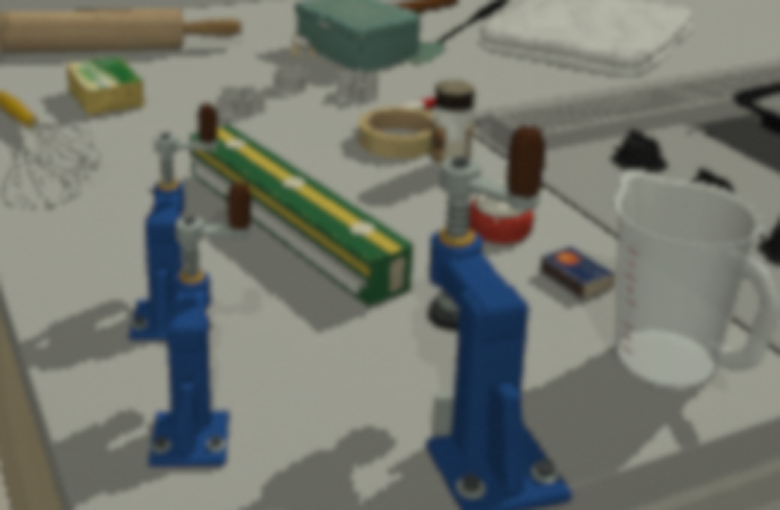

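```bash
cat > h.py <<'E'
import numpy as np,cv2
from scipy.optimize import minimize,least_squares
from workcell import sense,get_image,trace,place_of
def cams():
    return {c:get_image(c) for c in("side","top")}
def proj(g,X):
    p=np.asarray(X,float)@g["R"].T+g["t"]; p=p@np.asarray(g["intrinsics"]).T
    return p[:,:2]/p[:,2:]
def tri(G,uvs):
    r=lambda X:np.concatenate([(proj(G[c],X[None])[0]-uvs[c]) for c in uvs])
    s=least_squares(r,[.6,-.1,.1]);return s.x,np.abs(s.fun).max()
def onplane(g,uv,z):
    d=g["R"].T@np.linalg.inv(g["intrinsics"])@[uv[0],uv[1],1];o=-g["R"].T@g["t"]
    return o+d*(z-o[2])/d[2]
def box(x0,x1,y0,y1,z0,z1): return np.array([[x,y,z] for x in(x0,x1) for y in(y0,y1) for z in(z0,z1)])
def place(P,x,y,a):
    c,s=np.cos(a),np.sin(a);return P@np.array([[c,s,0],[-s,c,0],[0,0,1]])+[x,y,0]
def fill(g,boxes,k=4):
    m=np.zeros((384*k,512*k),np.uint8)
    for b in boxes: cv2.fillConvexPoly(m,cv2.convexHull(((proj(g,b)+.5)*k-.5).round().astype(np.int32)),1)
    return cv2.resize(m.astype(np.float32),(512,384),interpolation=cv2.INTER_AREA)
def iou(g,m,boxes):
    f=fill(g,boxes);return np.minimum(f,m).sum()/np.maximum(f,m).sum()
def fit(G,masks,parts,p0):
    cost=lambda p:-sum(iou(G[c],masks[c],[place(b,*p) for b in parts]) for c in masks)
    s=minimize(cost,p0,method="Nelder-Mead",options=dict(initial_simplex=np.array([p0]*4)+np.vstack([np.zeros(3),np.diag([.01,.01,.06])]),xatol=1e-4,fatol=1e-5))
    return s.x,s.fun
CART=box(-.024,.024,-.1575,.1575,0,.047)
E
python3 - <<'E'
from h import *
G=cams()
for n,u in dict(screw_top=[(302.8,238.5),(342.4,195.2)],press=[(300.6,272.7),(339.6,196.1)],knob=[(325.3,212.1),(363.1,184.9)],cend=[(280.7,251.5),(300.8,188.9)],clamp=[(298.5,292.0),(337,195.3)],plate=[(306.3,304.),(346.9,197.9)]).items():
    X,e=tri(G,dict(side=u[0],top=u[1]));print(n,X.round(4),e.round(2))
M={c:max(trace(c,"carton"),key=lambda d:d["p"])["mask"].astype(np.float32) for c in G}
a=onplane(G["top"],(267.7,200.6),0);print("c0",a)
p,f=fit(G,M,[CART],[a[0],a[1],0.1]);print("carton",p.round(4),f)
for c in G:
    p1,f=fit({c:G[c]},{c:M[c]},[CART],p);print(c,p1.round(4),f)
for c in G:
    for d in trace(c,"clamp"):print(c,d["p"],np.round(d["box"]),d["mask"].sum())
E
```

```text
screw_top [ 0.5554 -0.148   0.133 ] 2.51
press [ 0.5561 -0.1514  0.049 ] 0.64
knob [ 0.574  -0.1995  0.2146] 0.5
cend [ 0.5852 -0.0037  0.0147] 0.12
clamp [ 0.5586 -0.1485 -0.0049] 1.24
plate [ 0.5527 -0.1901 -0.0062] 0.3
c0 [0.53776939 0.12715051 0.        ]
carton [0.547  0.1399 0.1842] -1.8442540168762207
side [0.5475 0.1401 0.1881] -0.8974637389183044
top [0.5465 0.1398 0.1807] -0.9496045112609863
side 0.94 [318. 268.  47. 134.] 3437
side 0.77 [207. 236.  30.  78.] 774
side 0.62 [216. 270.  31.  98.] 1447
top 0.85 [327. 242.  24.  25.] 321
top 0.84 [354. 194.  36.  33.] 656
top 0.64 [289. 236.  26.  28.] 300
```

```bash
python3 - <<'E'
from h import *
G=cams();B={}
from scipy import ndimage
for c,b in(("side",(318,268)),("top",(354,194))):
    m=min(trace(c,"clamp"),key=lambda d:np.hypot(d["box"][0]-b[0],d["box"][1]-b[1]))["mask"]
    f=G[c]["frame"].astype(int); blue=(f[...,2]>f[...,0]+25)
    m=m|(ndimage.binary_dilation(m,iterations=2)&blue)
    B[c]=(m&blue).astype(np.float32)
    v=np.zeros((384,512,3),np.uint8);v[...]=G[c]["frame"][:,:,::-1];v[B[c]>0]=v[B[c]>0]//2+[0,0,127]
    cv2.imwrite(f"pics/m{c}.png",v)
best=None
def parts(w,h,e,cw): return [box(-.016,.016,-.083,e,.101,.139),box(-cw,cw,-.083,-.051,0,.139),box(-w,w,-.129,-.045-.006,0,h)]
def cost(q,cs):
    P=[place(b,*q[:3]) for b in parts(*q[3:])]
    return -sum(iou(G[c],B[c],P) for c in cs)
for cs in(("side","top"),("top",),("side",)):
  for y0 in(0,-.2,):
    p0=np.array([.556,-.150,y0,.035,.01,.018,.016]);sx=np.vstack([p0]+[p0+d for d in np.diag([.008,.008,.08,.006,.004,.006,.004])])
    s=minimize(cost,p0,args=(cs,),method="Nelder-Mead",options=dict(initial_simplex=sx,xatol=1e-4,fatol=1e-5,maxiter=1500));print(cs,s.x.round(4),s.fun)
    if cs[0]=="side" and len(cs)==2:
        P=[place(b,*s.x[:3]) for b in parts(*s.x[3:])]
out=[]
for c,(r0,r1,c0,c1) in dict(side=(200,345,270,370),top=(170,230,325,395)).items():
    v=cv2.resize(G[c]["frame"][r0:r1,c0:c1,::-1],None,fx=5,fy=5,interpolation=cv2.INTER_CUBIC) 
    v=np.ascontiguousarray(v);v2=v.copy();k=5 
    for b in P:
        h=cv2.convexHull(((proj(G[c],b)-[c0,r0]+.5)*k).astype(np.int32));cv2.polylines(v2,[h],True,(0,0,255),1)
    v2=v2[:600];out.append(np.vstack([v2,np.zeros((600-v2.shape[0],v2.shape[1],3),np.uint8)])[:, :400])
cv2.imwrite("pics/ov.png",np.hstack(out))
E
```

```text
('side', 'top') [ 0.5545 -0.1492 -0.1559  0.0348  0.0132  0.0146  0.0187] -1.4002254009246826
('side', 'top') [ 0.555  -0.1483 -0.1398  0.0357  0.0105  0.011   0.0163] -1.4292030334472656
('top',) [ 0.5532 -0.1454 -0.1342  0.037   0.0167  0.0095  0.0168] -0.6178073883056641
('top',) [ 0.5522 -0.1462 -0.1366  0.0352  0.0068  0.0112  0.0178] -0.6301966905593872
('side',) [ 0.5586 -0.1497 -0.1877  0.0354  0.0111  0.0223  0.0163] -0.8128328919410706
('side',) [ 0.5576 -0.1499 -0.1755  0.0348  0.011   0.0162  0.0166] -0.8247917890548706
```

View pics/ov.png

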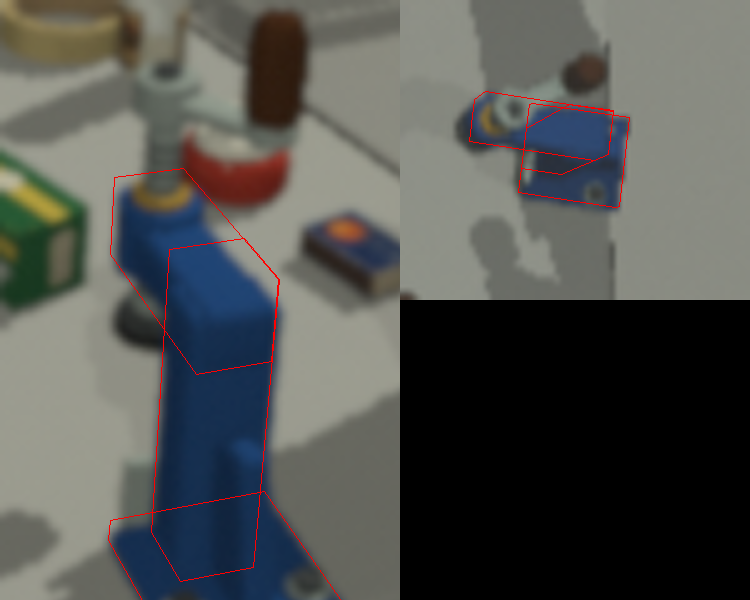

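```bash
cat >> h.py <<'E'
def rows(p,yaw,way):
    "way: list of (x,y,z,yaw,n): prints rows in tool mm from pose p,yaw"
    p=np.array(p,float)
    for x,y,z,yw,n in way:
        q=np.array([x,y,z]);dp=(q-p)/n;dy=(yw-yaw)/n
        for i in range(n):
            c,s=np.cos(yaw),np.sin(yaw)
            print([[round(1e3*(c*dp[0]+s*dp[1]),1),round(1e3*(s*dp[0]-c*dp[1]),1),round(-1e3*dp[2],1)],round(-dy,3)]);yaw+=dy
        p=q;print("-")
E
python3 - <<'E'
from h import *
G=cams();B={}
from scipy import ndimage
for c,b in(("side",(318,268)),("top",(354,194))):
    m=min(trace(c,"clamp"),key=lambda d:np.hypot(d["box"][0]-b[0],d["box"][1]-b[1]))["mask"]
    f=G[c]["frame"].astype(int); blue=(f[...,2]>f[...,0]+12)
    B[c]=(ndimage.binary_dilation(m,iterations=2)&blue).astype(np.float32)
    B[c]=ndimage.binary_closing(B[c],iterations=2).astype(np.float32)
def parts(w,h,e): return [box(-.016,.016,-.083,e,.101,.139),box(-.016,.016,-.083,-.051,0,.139),box(-w,w,-.129,-.051,0,h)]
def cost(q,cs):
    P=[place(b,*q[:3]) for b in parts(*q[3:])]
    return -sum(iou(G[c],B[c],P) for c in cs)
for cs in(("side","top"),("top",),("side",)):
    p0=np.array([.556,-.150,-.15,.035,.01,.018]);sx=np.vstack([p0]+[p0+d for d in np.diag([.008,.008,.08,.006,.004,.006])])
    s=minimize(cost,p0,args=(cs,),method="Nelder-Mead",options=dict(initial_simplex=sx,xatol=1e-4,fatol=1e-5,maxiter=1500));print(cs,s.x.round(4),s.fun)
for a,b in(((207.6,219.2),(280.2,232.6)),((213.5,252.9),(319.6,240.6)),((217.6,201.8),(282.7,225)),((231.1,227.3),(325.9,230.1))):print("small",tri(G,dict(side=a,top=b)))
print(onplane(G["top"],(286.9,150.8),.03),onplane(G["top"],(313,152.7),.01))
s=sense();print(s["time"])
rows([.241,.604,.231],2.762,[(.5415,.1695,.16,1.755,10),(.5415,.1695,.012,1.755,6)])
E
```

```text
('side', 'top') [ 0.5532 -0.1501 -0.1298  0.0373  0.01    0.0183] -1.6321762800216675
('top',) [ 0.5536 -0.1486 -0.1414  0.0365  0.0116  0.0157] -0.7987532615661621
('side',) [ 0.5543 -0.1509 -0.1304  0.0366  0.0087  0.0053] -0.8713497519493103
small (array([0.41299006, 0.08019538, 0.10356212]), np.float64(1.394099098549333))
small (array([ 0.38333821, -0.06560442,  0.09305542]), np.float64(0.6755610621059702))
small (array([0.43875508, 0.07359216, 0.15017071]), np.float64(1.4912007065613864))
small (array([ 0.42020358, -0.07922094,  0.15495136]), np.float64(0.8305214942764962))
[0.73524304 0.05338765 0.03      ] [ 0.73383258 -0.05336168  0.01      ]
2.1
[[np.float64(-44.0), np.float64(-29.2), np.float64(7.1)], 0.101]
[[np.float64(-46.7), np.float64(-24.6), np.float64(7.1)], 0.101]
[[np.float64(-49.0), np.float64(-19.8), np.float64(7.1)], 0.101]
[[np.float64(-50.7), np.float64(-14.8), np.float64(7.1)], 0.101]
[[np.float64(-51.9), np.float64(-9.6), np.float64(7.1)], 0.101]
[[np.float64(-52.6), np.float64(-4.4), np.float64(7.1)], 0.101]
[[np.float64(-52.8), np.float64(1.0), np.float64(7.1)], 0.101]
[[np.float64(-52.5), np.float64(6.3), np.float64(7.1)], 0.101]
[[np.float64(-51.6), np.float64(11.5), np.float64(7.1)], 0.101]
[[np.float64(-50.1), np.float64(16.6), np.float64(7.1)], 0.101]
-
[[np.float64(0.0), np.float64(0.0), np.float64(24.7)], 0.0]
[[np.float64(0.0), np.float64(0.0), np.float64(24.7)], 0.0]
[[np.float64(0.0), np.float64(0.0), np.float64(24.7)], 0.0]
[[np.float64(0.0), np.float64(0.0), np.float64(24.7)], 0.0]
[[np.float64(0.0), np.float64(0.0), np.float64(24.7)], 0.0]
[[np.float64(0.0), np.float64(0.0), np.float64(24.7)], 0.0]
-
```

Call:
apply_moves --moves '[[85,[-44,-29.2,7],0.1],[85,[-46.7,-24.6,7],0.1],[85,[-49,-19.8,7],0.1],[85,[-50.7,-14.8,7],0.1],[85,[-52,-9.6,7],0.1],[85,[-52.6,-4.4,7],0.1],[85,[-52.8,1,7],0.1],[85,[-52.5,6.3,7],0.1]]' --squeeze 25

```text
time: 3.1
eef_pos: [0.4833, 0.2556, 0.1754]
tcp_rot: [3.141, -0.0, 1.959]
wrist_force: [0.6, -0.0, -0.4]
grip_width: 0.0851
grasp_force: 0.0
```

Call:
apply_moves --moves '[[85,[-52,11.5,7],0.1],[85,[-50.5,16.6,7],0.107],[85,[0,0,35],0],[85,[0,0,40],0],[85,[0,0,40],0],[85,[0,0,34],0],[85,[0,0,0],0],[85,[0,0,0],0]]'

```text
time: 4.1
eef_pos: [0.5442, 0.1696, 0.0135]
tcp_rot: [3.139, -0.0, 1.755]
wrist_force: [-0.4, -0.7, 0.3]
grip_width: 0.0852
grasp_force: 0.0
```

```bash
python3 - <<'E'
from h import *
s=sense();print(s["eef_pos"],s["tcp_rot"],s["wrist_force"])
g=get_image("side");cv2.imwrite("pics/s2.png",cv2.resize(g["frame"][160:330,150:410,::-1],None,fx=3,fy=3))
print([(d["uv"],d["p"]) for d in place_of("side","carton")])
E
```

```text
[0.54421847 0.16962382 0.01346237] [ 3.13934961e+00 -1.20362703e-04  1.75481959e+00] [-0.41292006 -0.73659098  0.29115939]
[([248.0, 237.8], 0.59)]
```

View pics/s2.png

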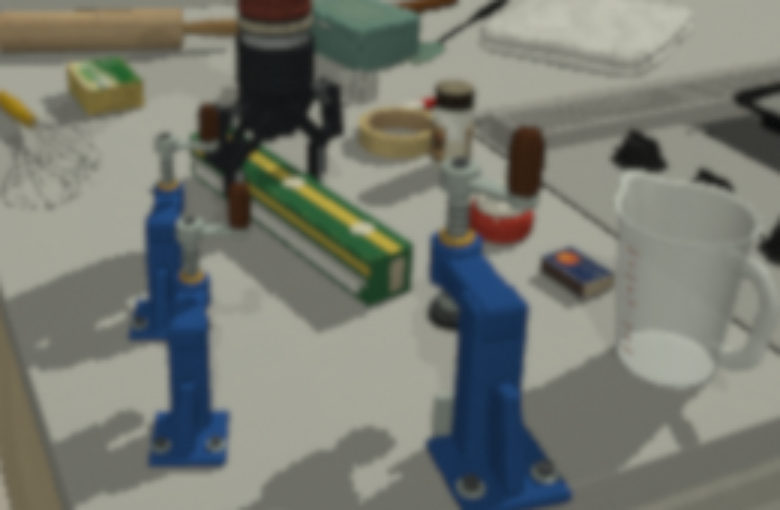

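Call:
apply_moves --moves '[[85,[0,-2.5,0],0],[65,[0,0,0],0],[40,[0,0,0],0],[40,[0,0,0],0],[40,[0,0,0],0],[40,[0,0,0],0],[40,[0,0,0],0],[40,[0,0,0],0]]' --squeeze 25

```text
time: 5.2
eef_pos: [0.5411, 0.1691, 0.0128]
tcp_rot: [3.141, -0.0, 1.755]
wrist_force: [-0.1, -0.5, 5.7]
grip_width: 0.0475
grasp_force: 27.4
```

```bash
python3 - <<'E'
from h import *
s=sense();p=s["eef_pos"];yw=s["tcp_rot"][2];print(p,yw)
C=np.array([.5545,-.1495]);th=-.14;ay=np.array([-np.sin(th),np.cos(th)])
# TCP is 30mm behind the carton centre
k=.1575+.030
a=C+ay*(.06+k);b=C+ay*(-.030+k);e=C+ay*(-.045+k);print(a,b,e,th+np.pi/2)
rows(p,yw,[(*a,p[2],th+np.pi/2,8),(*b,p[2],th+np.pi/2,8)])
E
```

```text
[0.54110259 0.169117   0.01279087] 1.7549170872712692
[0.58903692 0.09557846] [0.57647804 0.00645902] [ 0.57438489 -0.00839422] 1.4307963267948964
[[np.float64(-10.1), np.float64(4.2), np.float64(-0.0)], np.float64(0.041)]
[[np.float64(-10.0), np.float64(4.6), np.float64(-0.0)], np.float64(0.041)]
[[np.float64(-9.8), np.float64(5.0), np.float64(-0.0)], np.float64(0.041)]
[[np.float64(-9.5), np.float64(5.4), np.float64(-0.0)], np.float64(0.041)]
[[np.float64(-9.3), np.float64(5.8), np.float64(-0.0)], np.float64(0.041)]
[[np.float64(-9.1), np.float64(6.2), np.float64(-0.0)], np.float64(0.041)]
[[np.float64(-8.8), np.float64(6.5), np.float64(-0.0)], np.float64(0.041)]
[[np.float64(-8.6), np.float64(6.9), np.float64(-0.0)], np.float64(0.041)]
-
[[np.float64(-11.2), np.float64(0.0), np.float64(-0.0)], np.float64(0.0)]
[[np.float64(-11.2), np.float64(0.0), np.float64(-0.0)], np.float64(0.0)]
[[np.float64(-11.2), np.float64(0.0), np.float64(-0.0)], np.float64(0.0)]
[[np.float64(-11.2), np.float64(0.0), np.float64(-0.0)], np.float64(0.0)]
[[np.float64(-11.2), np.float64(0.0), np.float64(-0.0)], np.float64(0.0)]
[[np.float64(-11.2), np.float64(0.0), np.float64(-0.0)], np.float64(0.0)]
[[np.float64(-11.2), np.float64(0.0), np.float64(-0.0)], np.float64(0.0)]
[[np.float64(-11.2), np.float64(0.0), np.float64(-0.0)], np.float64(0.0)]
-
```

Call:
apply_moves --moves '[[40,[-10.1,4.2,0],0.04],[40,[-10,4.6,0],0.04],[40,[-9.8,5,0],0.04],[40,[-9.5,5.4,0],0.041],[40,[-9.3,5.8,0],0.041],[40,[-9,6.2,0],0.041],[40,[-8.8,6.5,0],0.041],[40,[-8.6,6.9,0],0.041]]'

```text
time: 6.2
eef_pos: [0.5886, 0.099, 0.0128]
tcp_rot: [-3.141, -0.004, 1.432]
wrist_force: [-1.4, 4.8, 5.8]
grip_width: 0.0476
grasp_force: 27.7
```

```bash
cat > look.py <<'E'
from h import *
import sys
s=sense();p=s["eef_pos"];yw=s["tcp_rot"][2];print(np.round(p,4),round(yw,4),np.round(s["wrist_force"],1),np.round(s["wrist_torque"],2),s["grasp_force"])
C=np.array([.5545,-.1495]);th=-.14
def cl(q):
    d=np.asarray(q)[:2]-C;return np.array([np.cos(th)*d[0]+np.sin(th)*d[1],-np.sin(th)*d[0]+np.cos(th)*d[1]])
G=cams()
for q in("carton_end",):
    U={c:[d for d in place_of(c,q)] for c in G}
    for c in G:print(c,[(np.round(d["uv"],1).tolist(),round(d["p"],2),(1e3*cl(onplane(G[c],d["uv"],.024))).round(1).tolist()) for d in U[c]][:2])
M={c:trace(c,"carton") for c in G}
c0=p[:2]-.03*np.array([np.cos(yw),np.sin(yw)])
for cs in(("top","side"),("top",),("side",)):
    # compare only visible pixels near the model hull
    def cost(q):
        t=0
        for c in cs:
            m=max(M[c],key=lambda d:d["p"])["mask"];f=fill(G[c],[place(CART,*q)]);t+=(m*(1-f)).sum()*3+(f*(1-m)).sum()
        return t
    x0=np.array([*c0,yw-np.pi/2]);r=minimize(cost,x0,method="Nelder-Mead",options=dict(initial_simplex=np.vstack([x0]+[x0+d for d in np.diag([.008,.008,.06])]),xatol=1e-4,fatol=.1))
    x=r.x;end=x[:2]-.1575*np.array([-np.sin(x[2]),np.cos(x[2])]);print(cs,x.round(4),r.fun.round(0),"end in clamp mm",(1e3*cl(end)).round(1),"yaw rel",round(x[2]-th,3))
print("time",sense()["time"])
cv2.imwrite(f"pics/{sys.argv[1]}.png",np.hstack([cv2.resize(G["side"]["frame"][190:320,225:355,::-1],(400,400),interpolation=2),cv2.resize(G["top"]["frame"][150:250,260:360,::-1],(400,400),interpolation=2)]))
E
python3 look.py l1
```

```text
[0.5886 0.099  0.0128] 1.4323 [-1.4  4.8  5.8] [0.65 0.19 0.14] 27.68156200647354
side [([289.8, 264.6], 0.69, [5.9, 70.9])]
top [([319.4, 193.9], 0.57, [-0.4, 74.3])]
('top', 'side') [ 0.5844  0.0678 -0.1414] 987.0 end in clamp mm [-0.9 61.8] yaw rel -0.001
('top',) [ 0.5846  0.0673 -0.1327] 484.0 end in clamp mm [ 0.7 61.4] yaw rel 0.007
('side',) [ 0.5849  0.0676 -0.1605] 491.0 end in clamp mm [-3.4 61.8] yaw rel -0.02
time 6.5
```

View pics/l1.png

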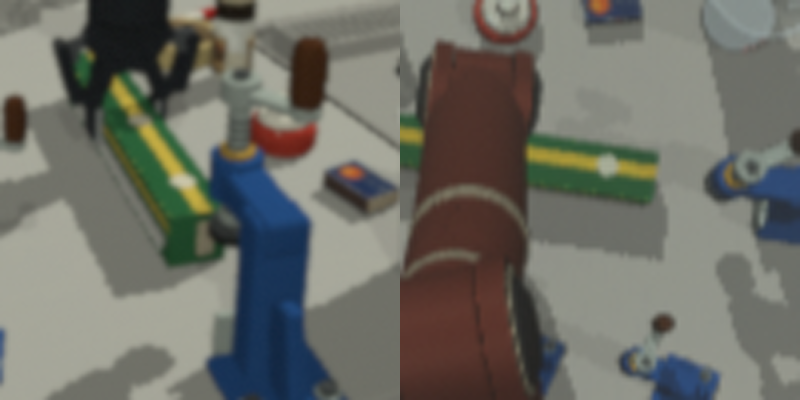

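Call:
apply_moves --moves '[[40,[-11,0,0],0],[40,[-11,0,0],0],[40,[-11,0,0],0],[40,[-11,0,0],0],[40,[-11,0,0],0],[40,[-10,0,0],0],[40,[-10,0,0],0],[40,[-5,0,0],0]]'

```text
time: 7.5
eef_pos: [0.5779, 0.0187, 0.0128]
tcp_rot: [3.141, -0.003, 1.432]
wrist_force: [1.1, 5.3, 6.3]
grip_width: 0.0479
grasp_force: 27.5
```

```bash
python3 look.py l2
```

```text
[0.5779 0.0187 0.0128] 1.4325 [1.1 5.3 6.3] [ 0.87 -0.2   0.02] 27.540337443351746
side [([302.6, 284.9], 0.9, [4.5, -12.7])]
top [([340.2, 197.2], 0.88, [-0.9, -8.3]), ([345.9, 153.4], 0.47, [177.9, -8.8])]Traceback (most recent call last):
  File "look.py", line 20, in <module>
    x0=np.array([*c0,yw-np.pi/2]);r=minimize(cost,x0,method="Nelder-Mead",options=dict(initial_simplex=np.vstack([x0]+[x0+d for d in np.diag([.008,.008,.06])]),xatol=1e-4,fatol=.1))
                                    ~~~~~~~~^^^^^^^^^^^^^^^^^^^^^^^^^^^^^^^^^^^^^^^^^^^^^^^^^^^^^^^^^^^^^^^^^^^^^^^^^^^^^^^^^^^^^^^^^^^^^^^^^^^^^^^^^^^^^^^^^^^^^^^^^^^^^^^^^^^^^^^^^
    res = _minimize_neldermead(fun, x0, args, callback, bounds=bounds,
                               **options)
    fsim[k] = func(sim[k])
              ~~~~^^^^^^^^
    fx = function(np.copy(x), *(wrapper_args + args))
  File "look.py", line 18, in cost
    m=max(M[c],key=lambda d:d["p"])["mask"];f=fill(G[c],[place(CART,*q)]);t+=(m*(1-f)).sum()*3+(f*(1-m)).sum()
      ~~~^^^^^^^^^^^^^^^^^^^^^^^^^^
ValueError: max() iterable argument is empty
```

Call:
apply_moves --moves '[[40,[-5,0,0],0],[40,[-4,0,0],0],[40,[-3,0,0],0],[40,[-2,0,0],0],[40,[-2,0,0],0],[40,[-1,0,0],0],[40,[-1,0,0],0],[40,[-1,0,0],0]]'

```text
time: 8.8
eef_pos: [0.5754, 0.0009, 0.0128]
tcp_rot: [3.141, -0.004, 1.434]
wrist_force: [1.3, 6.6, 6.6]
grip_width: 0.0477
grasp_force: 27.6
```

Call:
apply_moves --moves '[[40,[-0.7,0,0],0],[40,[-0.6,0,0],0],[40,[-0.6,0,0],0],[40,[-0.6,0,0],0],[40,[-0.5,0,0],0],[40,[0,0,0],0],[40,[0,0,0],0],[40,[0,0,0],0]]'

```text
time: 9.8
eef_pos: [0.575, -0.0022, 0.0128]
tcp_rot: [3.141, -0.004, 1.434]
wrist_force: [1.4, 4.8, 6.9]
grip_width: 0.0477
grasp_force: 27.6
```

Call:
apply_moves --moves '[[40,[-0.5,0,0],0],[40,[-0.5,0,0],0],[40,[-0.5,0,0],0],[40,[-0.5,0,0],0],[40,[-0.5,0,0],0],[40,[-0.5,0,0],0],[40,[0,0,0],0],[40,[0,0,0],0]]'

```text
time: 10.8
eef_pos: [0.5746, -0.0051, 0.0128]
tcp_rot: [3.141, -0.004, 1.434]
wrist_force: [1.2, 5.4, 5.7]
grip_width: 0.0475
grasp_force: 27.6
```

Call:
apply_moves --moves '[[40,[-0.5,0,0],0],[40,[-0.5,0,0],0],[40,[-0.5,0,0],0],[40,[-0.5,0,0],0],[40,[-0.5,0,0],0],[40,[0,0,0],0],[40,[0,0,0],0],[40,[0,0,0],0]]'

```text
time: 11.8
eef_pos: [0.5742, -0.0076, 0.0128]
tcp_rot: [3.141, -0.004, 1.434]
wrist_force: [0.8, 4.1, 7.9]
grip_width: 0.0476
grasp_force: 27.6
```

Call:
apply_moves --moves '[[40,[-0.5,0,0],0],[40,[-0.5,0,0],0],[40,[-0.5,0,0],0],[40,[-0.5,0,0],0],[40,[-0.5,0,0],0],[40,[0,0,0],0],[40,[0,0,0],0],[40,[0,0,0],0]]'

```text
time: 12.8
eef_pos: [0.574, -0.0089, 0.0128]
tcp_rot: [3.141, -0.005, 1.434]
wrist_force: [0.9, 7.3, 6.4]
grip_width: 0.0473
grasp_force: 27.5
```

```bash
sed -i 's/^M=.*/M={c:trace(c,"carton") for c in G};M={c:m for c,m in M.items() if m};G={c:G[c] for c in G}/; s/for c in cs:/for c in [k for k in cs if k in M]:/' look.py; python3 look.py l3
```

```text
[ 0.574  -0.0089  0.0128] 1.4343 [0.9 7.3 6.4] [ 1.13 -0.2  -0.09] 27.495538294315338
side [([309.0, 291.6], 0.65, [8.6, -38.5])]
top [([349.1, 195.2], 0.93, [12.4, -42.0])]
('top', 'side') [ 0.57   -0.0259 -0.1522] 1748.0 end in clamp mm [ -3.8 -33. ] yaw rel -0.012
('top',) [ 0.5692 -0.0343 -0.1369] 599.0 end in clamp mm [ -1.1 -41.4] yaw rel 0.003
('side',) [ 0.5751 -0.0118 -0.2866] 803.0 end in clamp mm [-21.8 -16.6] yaw rel -0.147
time 13.1
```

View pics/l3.png

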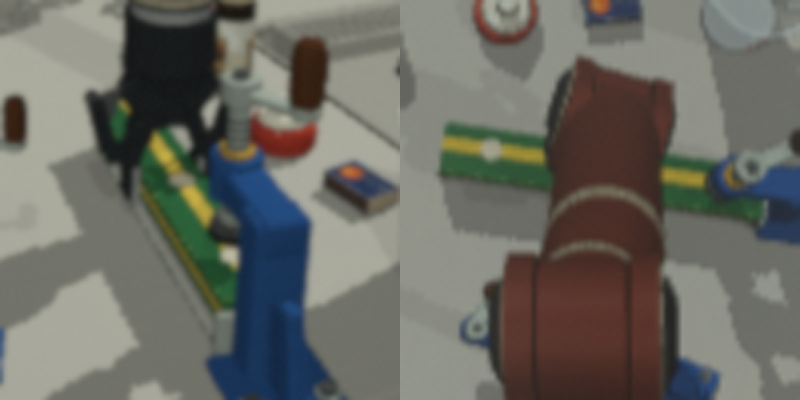

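Call:
apply_moves --moves '[[40,[-0.5,0,0],0],[40,[-0.5,0,0],0],[40,[-0.5,0,0],0],[40,[0,0,0],0],[40,[0,0,0],0],[40,[0,0,0],0],[40,[0,0,0],0],[40,[0,0,0],0]]'

```text
time: 14.1
eef_pos: [0.5741, -0.0089, 0.0128]
tcp_rot: [3.141, -0.007, 1.435]
wrist_force: [0.6, 9.6, 6.6]
grip_width: 0.0477
grasp_force: 27.4
```

Call:
apply_moves --moves '[[40,[-0.7,0,0],0],[40,[-0.7,0,0],0],[40,[-0.6,0,0],0],[40,[0,0,0],0],[40,[0,0,0],0],[40,[0,0,0],0],[40,[0,0,0],0],[40,[0,0,0],0]]'

```text
time: 15.1
eef_pos: [0.574, -0.0089, 0.0128]
tcp_rot: [3.141, -0.009, 1.436]
wrist_force: [2.6, 11.6, 6.3]
grip_width: 0.0473
grasp_force: 27.3
```

```bash
python3 -c "
from h import *
s=sense();print(s['eef_pos'],s['tcp_rot'],s['wrist_force'],s['wrist_torque'])"
```

```text
[ 0.57403492 -0.00891954  0.01276405] [ 3.14084568 -0.00907831  1.43633678] [ 2.62504725 11.59621766  6.2526842 ] [ 2.00239816 -0.38232362 -0.1087612 ]
```

Call:
apply_moves --moves '[[60,[0,0,0],0],[85,[0,0,0],0],[85,[0,0,0],0],[85,[2,0,-5],0],[85,[0,0,-45],0],[85,[0,0,-60],0],[85,[0,0,-60],0],[85,[0,0,-60],0]]'

```text
time: 16.1
eef_pos: [0.5725, -0.015, 0.2446]
tcp_rot: [3.141, 0.0, 1.43]
wrist_force: [0.8, 0.1, -0.5]
grip_width: 0.0849
grasp_force: 0.0
```

Call:
apply_moves --moves '[[85,[10,0,-30],0],[60,[30,0,-20],0],[60,[50,0,0],0],[50,[50,0,0],0],[50,[0,0,0],0],[50,[0,0,0],0],[50,[0,0,0],0],[50,[0,0,0],0]]'

```text
time: 17.1
eef_pos: [0.5927, 0.1221, 0.2926]
tcp_rot: [3.141, 0.0, 1.427]
wrist_force: [-0.6, -0.2, -0.8]
grip_width: 0.0498
grasp_force: 0.0
```

```bash
python3 look.py l4; python3 - <<'E'
from h import *
G=cams();U={}
for c,g in(("side",(325,212)),("top",(363,185))):
    d=min(place_of(c,"knob"),key=lambda d:np.hypot(*(np.array(d["uv"])-g)),default=None)
    m=min(trace(c,"knob"),key=lambda d:np.hypot(*(np.array(d["box"][:2])-g)),default=None)
    print(c,d and (d["uv"],d["p"]), m and (m["box"],m["p"]))
    if d:U[c]=d["uv"]
print(tri(G,U))
for c in("side","top"):
    print(c,[(np.round(d["uv"],1).tolist(),round(d["p"],2)) for d in place_of(c,"screw_top")])
print(proj(G["side"],[[.5545,-.1495,.139]]),proj(G["top"],[[.5545,-.1495,.139]]))
E
```

```text
[0.5927 0.1221 0.2926] 1.4273 [-0.6 -0.2 -0.8] [-0.    0.02 -0.03] 0.0
side [([306.9, 295.0], 0.73, [-0.4, -48.1])]
top [([347.1, 198.4], 0.93, [-1.4, -35.7])]
('top', 'side') [ 0.5732 -0.0121 -0.1459] 1226.0 end in clamp mm [ -1.6 -18.8] yaw rel -0.006
('top',) [ 0.5676 -0.0513 -0.1402] 549.0 end in clamp mm [ -0.7 -58.4] yaw rel -0.0
('side',) [ 0.5739 -0.0038 -0.1586] 546.0 end in clamp mm [ -4.  -10.5] yaw rel -0.019
time 17.4
side ([327.2, 211.9], 0.81) ([325.6, 214.3, 12.3, 27.4], 0.59)
top ([361.8, 181.0], 0.42) None
(array([ 0.58422118, -0.1939337 ,  0.21112265]), np.float64(0.6282695238233487))
side [([213.3, 249.0], 0.74), ([280.2, 208.6], 0.58), ([301.5, 234.6], 0.57), ([209.2, 221.9], 0.56)]
top [([340.3, 196.7], 0.92), ([319.6, 239.3], 0.65)]
[[301.32541439 236.70057023]] [[344.35940941 192.72888315]]
```

View pics/l4.png

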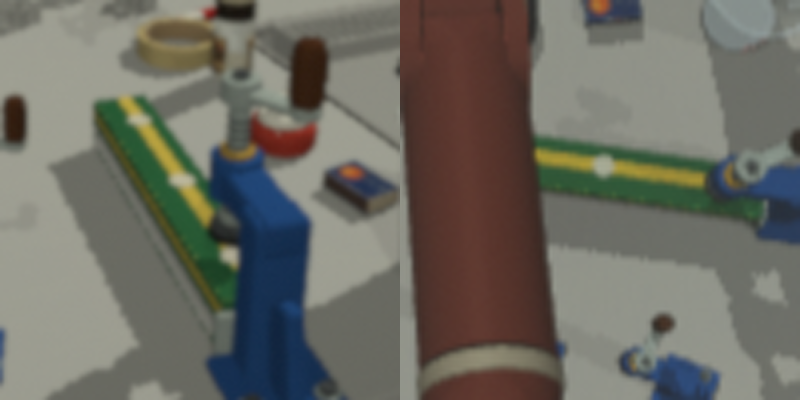

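```bash
python3 - <<'E'
from h import *
from scipy import ndimage
G=cams();M={}
t=np.linspace(0,2*np.pi,24)[:,None]
cyl=np.vstack([np.hstack([.0125*np.cos(t),.0125*np.sin(t),0*t+z]) for z in(-.024,.024)])
for c,(u,v) in dict(side=(325,213),top=(362,184)).items():
    f=G[c]["frame"].astype(int);r0,c0=v-25,u-20
    w=f[v-25:v+25,u-18:u+18];dark=(w.sum(2)<190)&(w[...,0]>=w[...,2]+12)
    l,n=ndimage.label(dark);k=1+np.argmax(ndimage.sum(dark,l,range(1,n+1)))
    m=np.zeros((384,512),np.float32);m[v-25:v+25,u-18:u+18]=l==k;M[c]=m
    ys,xs=np.where(m);print(c,m.sum(),xs.min(),xs.max(),ys.min(),ys.max(),xs.mean(),ys.mean())
U={c:np.array(np.where(M[c]))[::-1].mean(1) for c in M};print("tri",tri(G,U))
for cs in(("side","top"),("side",),("top",)):
    cost=lambda q:-sum(iou(G[c],M[c],[cyl+q]) for c in cs)
    x0=np.array([.58,-.196,.212]);r=minimize(cost,x0,method="Nelder-Mead",options=dict(initial_simplex=np.vstack([x0]+[x0+d for d in np.eye(3)*.008]),xatol=1e-4,fatol=1e-5));x=r.x
    C=np.array([.5545,-.1495]);th=-.14;d=x[:2]-C
    cx,cy=np.cos(th)*d[0]+np.sin(th)*d[1],-np.sin(th)*d[0]+np.cos(th)*d[1]
    print(cs,x.round(4),r.fun,"R",np.hypot(*d),"a",np.arctan2(-cy,cx))
print(sense()["time"])
E
```

```text
side 231.0 320 331 203 225 324.8095238095238 213.6103896103896
top 28.0 359 365 182 186 362.25 183.96428571428572
tri (array([ 0.57599082, -0.19669899,  0.20990475]), np.float64(0.07117362730659238))
('side', 'top') [ 0.577  -0.1946  0.205 ] -1.0713725090026855 R 0.050357971372235986 a 0.9676379680619666
('side',) [ 0.6662 -0.0715  0.139 ] -0.9218342900276184 R 0.13624779780243873 a -0.749800040579156
('top',) [ 0.575  -0.1945  0.207 ] -0.38956522941589355 R 0.049430191866125225 a 1.004153923078936
17.9
```

```bash
python3 - <<'E'
from h import *
rows([.5927,.1221,.2926],1.4273,[(.576,-.1955,.28,1.4273,7),(.576,-.1955,.202,1.4273,3)])
E
```

```text
[[np.float64(-45.2), np.float64(4.1), np.float64(1.8)], -0.0]
[[np.float64(-45.2), np.float64(4.1), np.float64(1.8)], -0.0]
[[np.float64(-45.2), np.float64(4.1), np.float64(1.8)], -0.0]
[[np.float64(-45.2), np.float64(4.1), np.float64(1.8)], -0.0]
[[np.float64(-45.2), np.float64(4.1), np.float64(1.8)], -0.0]
[[np.float64(-45.2), np.float64(4.1), np.float64(1.8)], -0.0]
[[np.float64(-45.2), np.float64(4.1), np.float64(1.8)], -0.0]
-
[[np.float64(0.0), np.float64(0.0), np.float64(26.0)], -0.0]
[[np.float64(0.0), np.float64(0.0), np.float64(26.0)], -0.0]
[[np.float64(0.0), np.float64(0.0), np.float64(26.0)], -0.0]
-
```

Call:
apply_moves --moves '[[60,[-45,4,2],0],[60,[-45,4,2],0],[60,[-45,4,2],0],[60,[-45,4,2],0],[60,[-45,4,2],0],[60,[-45,4,2],0],[60,[-46,4,1],0],[60,[0,0,0],0]]'

```text
time: 18.9
eef_pos: [0.5742, -0.1992, 0.2795]
tcp_rot: [-3.141, 0.004, 1.421]
wrist_force: [0.3, 0.4, -0.4]
grip_width: 0.0602
grasp_force: 0.0
```

```bash
python3 - <<'E'
from h import *
g=cams();s=sense();print(s["eef_pos"],s["tcp_rot"])
cv2.imwrite("pics/k1.png",np.hstack([cv2.resize(g["side"]["frame"][150:280,260:390,::-1],(400,400),interpolation=2),cv2.resize(g["top"]["frame"][130:230,300:400,::-1],(400,400),interpolation=2)]))
E
```

```text
[ 0.57596102 -0.19301447  0.27919498] [-3.14145879e+00 -8.20382082e-04  1.42895081e+00]
```

View pics/k1.png

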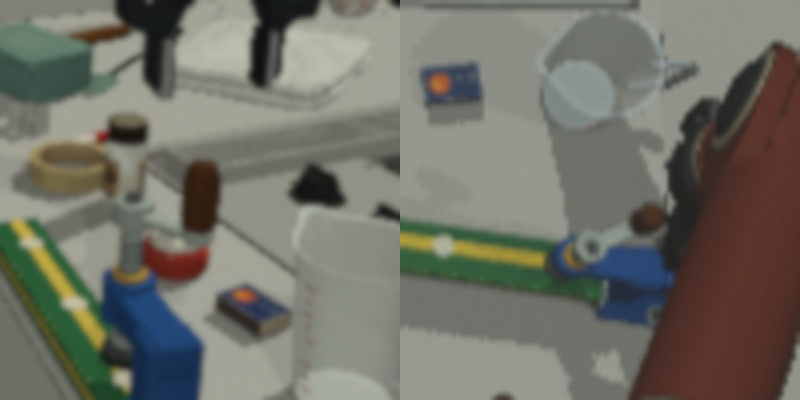

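Call:
apply_moves --moves '[[60,[-2.5,0,15],0],[60,[0,0,20],0],[60,[0,0,20],0],[60,[0,0,15],0],[60,[0,0,7],0],[60,[0,0,0],0],[60,[0,0,0],0],[60,[0,0,0],0]]'

```text
time: 20.0
eef_pos: [0.576, -0.1958, 0.2031]
tcp_rot: [3.14, 0.0, 1.43]
wrist_force: [-0.8, -0.7, -0.9]
grip_width: 0.0602
grasp_force: 0.0
```

Call:
apply_moves --moves '[[30,[0,0,0],0],[10,[0,0,0],0],[10,[0,0,0],0],[10,[0,0,0],0],[10,[0,0,0],0],[10,[0,0,0],0],[10,[0,0,0],0],[10,[0,0,0],0]]' --squeeze 35

```text
time: 21.0
eef_pos: [0.5761, -0.1957, 0.2027]
tcp_rot: [3.14, 0.0, 1.43]
wrist_force: [1.9, -0.3, 3.8]
grip_width: 0.0237
grasp_force: 35.7
```

```bash
python3 - <<'E'
from h import *
g=cams();s=sense();print(s["eef_pos"],s["tcp_rot"],s["wrist_force"],s["wrist_torque"])
cv2.imwrite("pics/k2.png",np.hstack([cv2.resize(g["side"]["frame"][150:280,260:390,::-1],(400,400),interpolation=2),cv2.resize(g["top"]["frame"][130:230,300:400,::-1],(400,400),interpolation=2)]))
E
```

```text
[ 0.57603444 -0.19570845  0.20265981] [3.14042452e+00 3.20272224e-04 1.42990028e+00] [ 1.97149122 -0.69009419  2.68726775] [-0.10611734 -0.28678538  0.00106231]
```

View pics/k2.png

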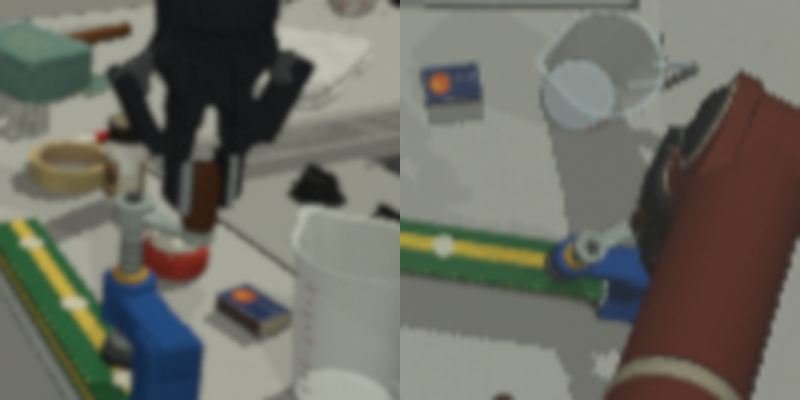

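```bash
cat > circ.py <<'E'
import numpy as np,sys
def gen(phi,steps,yaw=1.43,R=.050):
    c,s=np.cos(yaw),np.sin(yaw);out=[]
    for d in steps:
        a=R*np.array([np.cos(phi-d)-np.cos(phi),np.sin(phi-d)-np.sin(phi)])*1e3
        out.append([10,[round(float(c*a[0]+s*a[1]),1),round(float(s*a[0]-c*a[1]),1),round(6*d,1)],0]);phi-=d
    return out,phi
if __name__=="__main__":
    phi=-1.134
    for n,d in[(1,.1)]+[(11,.05)]:
        for _ in range(n):
            o,phi=gen(phi,[d]*8);print(round(phi,3),o)
E
python3 circ.py
```

```text
-1.934 [[10, [-2.5, -4.3, 0.6], 0], [10, [-2.1, -4.5, 0.6], 0], [10, [-1.6, -4.7, 0.6], 0], [10, [-1.1, -4.9, 0.6], 0], [10, [-0.6, -5.0, 0.6], 0], [10, [-0.1, -5.0, 0.6], 0], [10, [0.4, -5.0, 0.6], 0], [10, [0.9, -4.9, 0.6], 0]]
-2.334 [[10, [0.6, -2.4, 0.3], 0], [10, [0.7, -2.4, 0.3], 0], [10, [0.9, -2.4, 0.3], 0], [10, [1.0, -2.3, 0.3], 0], [10, [1.1, -2.3, 0.3], 0], [10, [1.2, -2.2, 0.3], 0], [10, [1.3, -2.1, 0.3], 0], [10, [1.4, -2.1, 0.3], 0]]
-2.734 [[10, [1.5, -2.0, 0.3], 0], [10, [1.6, -1.9, 0.3], 0], [10, [1.7, -1.8, 0.3], 0], [10, [1.8, -1.7, 0.3], 0], [10, [1.9, -1.7, 0.3], 0], [10, [2.0, -1.6, 0.3], 0], [10, [2.0, -1.5, 0.3], 0], [10, [2.1, -1.4, 0.3], 0]]
-3.134 [[10, [2.2, -1.2, 0.3], 0], [10, [2.2, -1.1, 0.3], 0], [10, [2.3, -1.0, 0.3], 0], [10, [2.3, -0.9, 0.3], 0], [10, [2.4, -0.8, 0.3], 0], [10, [2.4, -0.7, 0.3], 0], [10, [2.4, -0.6, 0.3], 0], [10, [2.5, -0.4, 0.3], 0]]
-3.534 [[10, [2.5, -0.3, 0.3], 0], [10, [2.5, -0.2, 0.3], 0], [10, [2.5, -0.1, 0.3], 0], [10, [2.5, 0.1, 0.3], 0], [10, [2.5, 0.2, 0.3], 0], [10, [2.5, 0.3, 0.3], 0], [10, [2.5, 0.4, 0.3], 0], [10, 
[... 862 characters left out ...]
, [10, [-0.6, 2.4, 0.3], 0]]
-5.534 [[10, [-0.8, 2.4, 0.3], 0], [10, [-0.9, 2.3, 0.3], 0], [10, [-1.0, 2.3, 0.3], 0], [10, [-1.1, 2.2, 0.3], 0], [10, [-1.2, 2.2, 0.3], 0], [10, [-1.3, 2.1, 0.3], 0], [10, [-1.4, 2.1, 0.3], 0], [10, [-1.5, 2.0, 0.3], 0]]
-5.934 [[10, [-1.6, 1.9, 0.3], 0], [10, [-1.7, 1.8, 0.3], 0], [10, [-1.8, 1.7, 0.3], 0], [10, [-1.9, 1.6, 0.3], 0], [10, [-2.0, 1.5, 0.3], 0], [10, [-2.0, 1.4, 0.3], 0], [10, [-2.1, 1.3, 0.3], 0], [10, [-2.2, 1.2, 0.3], 0]]
-6.334 [[10, [-2.2, 1.1, 0.3], 0], [10, [-2.3, 1.0, 0.3], 0], [10, [-2.3, 0.9, 0.3], 0], [10, [-2.4, 0.8, 0.3], 0], [10, [-2.4, 0.7, 0.3], 0], [10, [-2.4, 0.5, 0.3], 0], [10, [-2.5, 0.4, 0.3], 0], [10, [-2.5, 0.3, 0.3], 0]]
```

Call:
apply_moves --moves '[[10,[-2.5,-4.3,0.6],0],[10,[-2.1,-4.5,0.6],0],[10,[-1.6,-4.7,0.6],0],[10,[-1.1,-4.9,0.6],0],[10,[-0.6,-5.0,0.6],0],[10,[-0.1,-5.0,0.6],0],[10,[0.4,-5.0,0.6],0],[10,[0.9,-4.9,0.6],0]]'

```text
time: 22.1
eef_pos: [0.5386, -0.1979, 0.1981]
tcp_rot: [3.136, 0.002, 1.43]
wrist_force: [5.6, -1.6, 1.1]
grip_width: 0.0236
grasp_force: 35.6
```

Call:
apply_moves --moves '[[10,[0.6,-2.4,0.3],0],[10,[0.7,-2.4,0.3],0],[10,[0.9,-2.4,0.3],0],[10,[1.0,-2.3,0.3],0],[10,[1.1,-2.3,0.3],0],[10,[1.2,-2.2,0.3],0],[10,[1.3,-2.1,0.3],0],[10,[1.4,-2.1,0.3],0]]'

```text
time: 23.1
eef_pos: [0.5213, -0.1878, 0.1956]
tcp_rot: [3.137, 0.003, 1.429]
wrist_force: [4.3, -2.1, 2.8]
grip_width: 0.0236
grasp_force: 35.6
```

Call:
apply_moves --moves '[[10,[1.5,-2.0,0.3],0],[10,[1.6,-1.9,0.3],0],[10,[1.7,-1.8,0.3],0],[10,[1.8,-1.7,0.3],0],[10,[1.9,-1.7,0.3],0],[10,[2.0,-1.6,0.3],0],[10,[2.0,-1.5,0.3],0],[10,[2.1,-1.4,0.3],0]]'

```text
time: 24.1
eef_pos: [0.5095, -0.1723, 0.1933]
tcp_rot: [3.137, 0.004, 1.429]
wrist_force: [3.9, -3.8, 1.6]
grip_width: 0.0236
grasp_force: 35.6
```

Call:
apply_moves --moves '[[10,[2.2,-1.2,0.3],0],[10,[2.2,-1.1,0.3],0],[10,[2.3,-1.0,0.3],0],[10,[2.3,-0.9,0.3],0],[10,[2.4,-0.8,0.3],0],[10,[2.4,-0.7,0.3],0],[10,[2.4,-0.6,0.3],0],[10,[2.5,-0.4,0.3],0]]'

```text
time: 25.1
eef_pos: [0.5047, -0.1537, 0.1909]
tcp_rot: [3.139, 0.005, 1.428]
wrist_force: [2.3, -5.6, 3.1]
grip_width: 0.0237
grasp_force: 35.7
```

Call:
apply_moves --moves '[[10,[2.5,-0.3,0.3],0],[10,[2.5,-0.2,0.3],0],[10,[2.5,-0.1,0.3],0],[10,[2.5,0.1,0.3],0],[10,[2.5,0.2,0.3],0],[10,[2.5,0.3,0.3],0],[10,[2.5,0.4,0.3],0],[10,[2.4,0.6,0.3],0]]'

```text
time: 26.1
eef_pos: [0.5072, -0.1344, 0.1885]
tcp_rot: [3.141, 0.005, 1.427]
wrist_force: [0.5, -5.1, 5.3]
grip_width: 0.0235
grasp_force: 35.9
```

Call:
apply_moves --moves '[[10,[2.4,0.7,0.3],0],[10,[2.4,0.8,0.3],0],[10,[2.3,0.9,0.3],0],[10,[2.3,1.0,0.3],0],[10,[2.2,1.1,0.3],0],[10,[2.2,1.3,0.3],0],[10,[2.1,1.4,0.3],0],[10,[2.0,1.5,0.3],0]]'

```text
time: 27.1
eef_pos: [0.5171, -0.1173, 0.1861]
tcp_rot: [-3.139, 0.004, 1.427]
wrist_force: [-2.5, -4.6, 7.7]
grip_width: 0.0236
grasp_force: 36.2
```

Call:
apply_moves --moves '[[10,[1.9,1.6,0.2],0],[10,[1.9,1.7,0.2],0],[10,[1.8,1.8,0.2],0],[10,[1.7,1.8,0.3],0],[10,[1.6,1.9,0.3],0],[10,[1.5,2.0,0.3],0],[10,[1.4,2.1,0.3],0],[10,[1.3,2.1,0.3],0]]'

```text
time: 28.1
eef_pos: [0.5328, -0.1054, 0.1837]
tcp_rot: [-3.136, 0.002, 1.428]
wrist_force: [-3.8, -2.6, 9.3]
grip_width: 0.0235
grasp_force: 36.3
```

Call:
apply_moves --moves '[[10,[1.2,2.2,0.2],0],[10,[1.1,2.3,0.2],0],[10,[1.0,2.3,0.2],0],[10,[0.8,2.4,0.2],0],[10,[0.7,2.4,0.2],0],[10,[0.6,2.4,0.2],0],[10,[0.5,2.5,0.3],0],[10,[0.4,2.5,0.3],0]]'

```text
time: 29.1
eef_pos: [0.5518, -0.1005, 0.1813]
tcp_rot: [-3.133, 0.001, 1.429]
wrist_force: [-4.8, -0.3, 8.2]
grip_width: 0.0239
grasp_force: 36.2
```

Call:
apply_moves --moves '[[10,[0.2,2.5,0.2],0],[10,[0.1,2.5,0.2],0],[10,[0,2.5,0.2],0],[10,[-0.1,2.5,0.3],0],[10,[-0.3,2.5,0.3],0],[10,[-0.4,2.5,0.3],0],[10,[-0.5,2.4,0.3],0],[10,[-0.6,2.4,0.3],0]]'

```text
time: 30.1
eef_pos: [0.5703, -0.1028, 0.1791]
tcp_rot: [-3.13, -0.002, 1.43]
wrist_force: [-7.8, 3.5, 9.1]
grip_width: 0.0235
grasp_force: 36.4
```

```bash
cat > f.py <<'E'
from h import *
import sys
C=np.array([.5535,-.1490]);F=[]
for i in range(int(sys.argv[1])):
    get_image("side");s=sense();p=s["eef_pos"];d=p[:2]-C;phi=np.arctan2(d[1],d[0]);w=s["wrist_force"]
    F.append([-(w[0]*np.sin(phi)-w[1]*np.cos(phi)),w[0]*np.cos(phi)+w[1]*np.sin(phi),w[2],phi])
print(np.round(F,2),np.mean(F,0).round(3),p,s["time"])
E
python3 f.py 6
python3 - <<'E'
from scipy.optimize import least_squares
import numpy as np
P=np.array([[.576,-.1957],[.5386,-.1979],[.5213,-.1878],[.5095,-.1723],[.5047,-.1537],[.5072,-.1344],[.5171,-.1173],[.5328,-.1054],[.5518,-.1005],[.5703,-.1028]])
W=np.array([[0,0],[5.6,-1.6],[4.3,-2.1],[3.9,-3.8],[2.3,-5.6],[.5,-5.1],[-2.5,-4.6],[-3.8,-2.6],[-4.8,-.3],[-7.8,3.5]])
r=least_squares(lambda q:np.hypot(*(P-q[:2]).T)-q[2],[.5545,-.1495,.05]);C=r.x[:2];print(r.x,r.fun.round(4))
ph=np.unwrap(np.arctan2(P[:,1]-C[1],P[:,0]-C[0]));print(ph.round(3));print((-(W[:,0]*np.sin(ph)-W[:,1]*np.cos(ph))).round(2))
E
```

```text
[[ 6.3  -0.14 10.17  1.22]
 [ 6.58  0.3   9.03  1.22]
 [ 6.68 -0.34  8.65  1.22]
 [ 6.21 -0.17  8.43  1.22]
 [ 6.67  0.3   7.72  1.22]
 [ 6.45 -0.18  8.08  1.22]] [ 6.48  -0.038  8.68   1.217] [ 0.57049844 -0.10291378  0.1791159 ] 30.4
[ 0.55463649 -0.15044549  0.05007849] [-0.      0.     -0.      0.0001 -0.     -0.     -0.     -0.     -0.0001
  0.0001]
[-1.13  -1.897 -2.299 -2.691 -3.077 -3.468 -3.865 -4.261 -4.656 -5.03 ]
[0.   5.82 4.61 5.12 5.74 4.67 5.1  4.55 4.81 8.5 ]
```

```bash
sed -i 's/C=np.array.*;F/C=np.array([.5546,-.1504]);F/' f.py; python3 - <<'E'
from circ import gen
phi=-5.134
for st in([.05]*3+[0]*5,[.05]*2+[0]*6,[.05]*2+[0]*6):
    o,phi=gen(phi,st);print(phi,o)
E
```

```text
-5.284 [[10, [-0.8, 2.4, 0.3], 0], [10, [-0.9, 2.3, 0.3], 0], [10, [-1.0, 2.3, 0.3], 0], [10, [0.0, 0.0, 0], 0], [10, [0.0, 0.0, 0], 0], [10, [0.0, 0.0, 0], 0], [10, [0.0, 0.0, 0], 0], [10, [0.0, 0.0, 0], 0]]
-5.3839999999999995 [[10, [-1.1, 2.2, 0.3], 0], [10, [-1.2, 2.2, 0.3], 0], [10, [0.0, 0.0, 0], 0], [10, [0.0, 0.0, 0], 0], [10, [0.0, 0.0, 0], 0], [10, [0.0, 0.0, 0], 0], [10, [0.0, 0.0, 0], 0], [10, [0.0, 0.0, 0], 0]]
-5.483999999999999 [[10, [-1.3, 2.1, 0.3], 0], [10, [-1.4, 2.1, 0.3], 0], [10, [0.0, 0.0, 0], 0], [10, [0.0, 0.0, 0], 0], [10, [0.0, 0.0, 0], 0], [10, [0.0, 0.0, 0], 0], [10, [0.0, 0.0, 0], 0], [10, [0.0, 0.0, 0], 0]]
```

Call:
apply_moves --moves '[[10,[-0.8,2.4,0.2],0],[10,[-0.9,2.3,0.2],0],[10,[-1.0,2.3,0.2],0],[10,[0,0,0],0],[10,[0,0,0],0],[10,[0,0,0],0],[10,[0,0,0],0],[10,[0,0,0],0]]'

```text
time: 31.4
eef_pos: [0.5767, -0.1055, 0.1784]
tcp_rot: [-3.129, -0.004, 1.431]
wrist_force: [-6.2, 2.8, 9.5]
grip_width: 0.0235
grasp_force: 36.4
```

```bash
python3 f.py 6
```

```text
[[ 8.19  1.35  8.92  1.11]
 [ 7.55  0.1   9.13  1.11]
 [ 7.26  0.93  9.7   1.11]
 [ 7.41  1.33  8.76  1.11]
 [ 8.3   0.09 10.07  1.11]
 [ 8.04  1.19  9.36  1.11]] [7.79  0.831 9.322 1.113] [ 0.57672726 -0.10546371  0.17836558] 31.7
```

Call:
apply_moves --moves '[[10,[-1.1,2.2,0.2],0],[10,[-1.2,2.2,0.2],0],[10,[0,0,0],0],[10,[0,0,0],0],[10,[0,0,0],0],[10,[0,0,0],0],[10,[0,0,0],0],[10,[0,0,0],0]]'

```text
time: 32.7
eef_pos: [0.5806, -0.1076, 0.1778]
tcp_rot: [-3.129, -0.005, 1.431]
wrist_force: [-6.4, 4.5, 9.6]
grip_width: 0.0235
grasp_force: 36.4
```

```bash
python3 f.py 6
```

```text
[[ 7.82  0.65  9.28  1.03]
 [ 8.12 -0.2   9.47  1.02]
 [ 8.78  0.11  9.24  1.02]
 [ 8.14  0.55  9.05  1.03]
 [ 7.18 -1.27  9.05  1.03]
 [ 8.54  0.44  8.81  1.02]] [8.096 0.047 9.151 1.025] [ 0.58062547 -0.10754879  0.17783567] 33.0
```

Call:
apply_moves --moves '[[10,[1,-1.5,-0.5],0],[10,[1,-1.5,-0.5],0],[10,[0.8,-1.2,-0.5],0],[10,[0,0,0],0],[30,[0,0,0],0],[60,[0,0,0],0],[60,[0,0,0],0],[60,[0,0,0],0]]'

```text
time: 34.0
eef_pos: [0.5824, -0.1074, 0.1804]
tcp_rot: [3.14, 0.0, 1.43]
wrist_force: [-1.3, -0.3, 0.7]
grip_width: 0.0599
grasp_force: 0.0
```

Call:
apply_moves --moves '[[60,[0,0,-10],0],[60,[0,0,-25],0],[60,[0,0,-35],0],[60,[0,0,-35],0],[60,[30,0,0],0],[60,[50,0,0],0],[60,[50,0,0],0],[60,[50,0,0],0]]'

```text
time: 35.0
eef_pos: [0.6076, 0.0723, 0.286]
tcp_rot: [3.14, -0.0, 1.43]
wrist_force: [0.4, -0.3, -0.1]
grip_width: 0.0603
grasp_force: 0.0
```

```bash
python3 look.py l5;python3 - <<'E'
from h import *
from scipy import ndimage
g=get_image("side");f=g["frame"].astype(int)
print([(np.round(d["uv"],1).tolist(),round(d["p"],2)) for d in place_of("side","knob")])
C=np.array([.5546,-.1504])
for ph in(1.0,1.025,1.05):print(ph,proj(g,[[C[0]+.05*np.cos(ph),C[1]+.05*np.sin(ph),.187]]))
E
```

```text
[0.6076 0.0723 0.286 ] 1.4295 [ 0.4 -0.3 -0.1] [ 0.02 -0.04  0.02] 0.0
side [([308.9, 294.3], 0.62, [4.7, -47.0])]
top [([349.0, 197.1], 0.97, [4.9, -42.5])]
('top', 'side') [ 0.572  -0.0187 -0.1548] 1423.0 end in clamp mm [ -3.2 -25.5] yaw rel -0.015
('top',) [ 0.5685 -0.0367 -0.127 ] 654.0 end in clamp mm [  0.1 -43.8] yaw rel 0.013
('side',) [ 0.5848  0.0567 -0.1545] 1253.0 end in clamp mm [-1.1 51. ] yaw rel -0.014
time 35.3
[([304.0, 205.4], 0.72), ([217.4, 198.8], 0.64), ([228.5, 225.0], 0.51), ([298.3, 293.3], 0.4)]
1.0 [[303.63792432 206.84641375]]
1.025 [[303.0688608  206.80938188]]
1.05 [[302.49985253 206.7780911 ]]
```

View pics/l5.png

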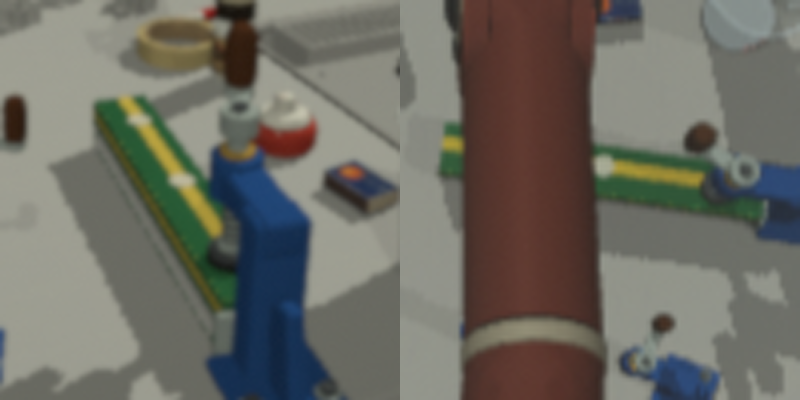

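The last picture shows the pad down on the carton at about (225, 255). The carton end is at the plate, the crank is where I left it, and the gripper is clear.

```bash
python3 -c "
from workcell import close_job
print(close_job())"
```

```text
the job is handed in; nothing more can be done
None
```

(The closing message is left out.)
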